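Lock the pull-out tray with a ball-lock pin

ROBOT

A 6-joint arm with a two-finger parallel gripper is mounted at the origin on a cart in front of the work surface, level with it; the furniture and walls round the work are solid. World frame = base frame: x ahead of the robot, y to its left, z up, the work surface at z = 0. Lengths are in mm, angles in rad, forces in N, time in s.
With the tool pointing down it reaches from about 250 to 775 mm from the base axis. Payload 4 kg.
Tool frame: the origin (TCP) lies midway between the tips of the shut fingers; the grasp point (between the pads) lies 19 mm behind it (r.grip_depth is the z of the grasp point in the tool frame, in mm); z points along the fingers, y is the line along which they close (so a half turn about z gives the same grasp; the last joint's range is limited). The gripper opens to 85 mm and grips with 20 to 120 N. Pads are 22 mm wide; open, the fingers measure 114 mm over their backs; the gripper's body (76 mm by 85 mm) begins 54 mm behind the grasp point. The pads swing forward as they close: fully open they stand 13 mm farther back than shut.
Start: joints at [-1.264, 0.087, 1.371, -0, 1.684, -0.103], TCP at [219.133, -504.478, 231.341] pointing down, gripper open.
Joint ranges: [-3.1, 3.1], [-0.76, 2.03], [0.27, 2.55], [-1.08, 4.22], [0.17, 2.65], [-2.57, 2.57]. Speed limits (rad/s): [2.79, 2.79, 3.14, 3.14, 3.14, 3.14].

INTERFACE

Orientations are given as a 3x3 rotation matrix whose columns are the frame's x, y, z axes.
In Python, from plant import r, optics gives the robot as it stands.
- The arm moves only by the tool servo_tool, never from a script. Its argument "moves" is text: rows parted by semicolons, each of 5 numbers parted by spaces: the shift along the tool's x, y, z in units of 500 mm (1.0 is 500 mm), then the turn about the tool's z in units of 60 degrees (1.0 is 60 degrees), then the opening, from -1 (shut) to 1 (fully open), so that 0 is half open. A call has 1 to 10 rows; each row is the pose to reach, as a shift and turn from the pose commanded when the call began, along the tool's axes at that moment; what a row does not reach only later rows make up. A row lasts 1/12 s, in which the tool goes at most 41.7 mm and 7.16 degrees, less where a joint would pass 70% of its speed; a pose out of reach is approached as far as the arm can. A call with a number of a shift or a turn outside -1 to 1 is refused whole. A call with a gripper value outside its range is refused whole. The fingers move at their own pace and stop on an object; "squeeze" is the grip in N (left out, the last holds). Time passes only in rows, so rows that repeat a pose let the fingers close. It gives the time, the measured TCP pose, the force, the opening and the grip force at its end, in the units of the state.
- r.get_state(): the state, without advancing time (a new reading comes with each control period).
- optics.get_image(name): name is "scene" or "top" or "wrist"; returns a dict with "pixels" (400x640x3 uint8, red, green, blue), "intrinsics" (3x3 intrinsics, pixels), "k1" (the pictures are not rectified: a ray, as slopes to the right and down, at radius r is drawn at 1 + k1 r^2 times it, then the intrinsics apply), "pose" (4x4, takes a point from camera to world coordinates). Camera axes: x right, y down, z forward; pixel columns grow to the right and rows downward; lengths in mm; the calibration is good to about 2 mm. A picture is of the moment at which its call begins. There is no depth.
- r.hand_in(): hands the job in; it is judged then, once.
The state is a dict: "time": time; "qpos": joint angles; "joint_velocities": joint speeds; "effort": joint torques, N m; "tool_pos": TCP position; "ee_rot": TCP orientation; "contact_force": force on the tool from outside, world axes, zero at the start; "wrist_torque": the same for the moment, N m; "opening": opening from 0.0 (shut) to 1.0 (fully open); "finger_force": force on a finger pad.
Only numpy, scipy, OpenCV 4.12 (cv2) and the standard library are available. Lean on these libraries where they do the work, as an engineer would, in place of code of your own. Each camera call takes 0.05 s, during which the arm holds its last target. There are 200 camera calls.

TASK

Push the pull-out calculator tray fully home by its yellow plate, then take the orange ball-lock pin from its wooden block with the thumb button held in, put it down through the blue fork and the tray's tongue until its flange is seated on the fork, and let go so that the button springs out and the pin is locked. The fork's exact place is not known, so feel gently for the hole without forcing the pin or the tray, and leave the other things on the table where they are.

Things in the scene. Friction and masses are not known exactly. Their poses are not given: they have to be found in the camera images.
- dock: Fixed grey base plate, 200 x 220 x 8 mm, with the pull-out tray on it. Origin on the table surface, below the middle of the tray when home; x points along the tray's push-in direction (roughly away from the robot), y towards the side (the robot's left) where the blue fork stands, z up.
- dock_hole (a point): Nominal centre of the blue fork's hole, at the top face of its upper ear, 56 mm above the table, 90 mm to dock y from the dock origin; axes as the dock's. The fork is bolted through slots: its true hole lies up to 10 mm from this point to either side along dock y (exactly on it in dock x), a different place each time. Find it by feel or by eye. Nothing within 90 mm of it stands higher than 70 mm.
- fork_gap (a point): Point midway between the fork's ears, 13 mm below dock_hole. The ears are blue plates 44 mm (dock x) by 68 mm (dock y: 22 mm to the tray side and 46 mm to the outer side of the hole), 8 mm thick, tops 56 and 38 mm above the table, with 13 mm round vertical holes in line; a post joins them at the outer end.
- tongue_slot (a point): Centre of the slot in the tray's steel tongue, at the tongue's top face (46 mm above the table); moves with the tray. The tongue is 6 mm thick, its slot 14 mm along dock x by 36 mm along dock y. It lies between the ears, under their hole, when the tray is home.
- tray (a joint): How far the tray is pulled out, m: 0 = fully home against its stop, grows as it is pulled towards the robot (to 0.065). It slides with about 3 N of friction and stays where it is left.
- push_plate (a point): Middle of the front face (towards the robot, dock -x) of the yellow push plate at the tray's front end: 60 mm wide along dock y, 7 mm thick, top edge 70 mm and this point 55 mm above the table. Moves with the tray. The space before it is free.
- holder: Fixed wooden parking block, 60 x 60 mm (76 mm at its foot), 50 mm high, origin at the centre of its underside, z up. At the start the pin stands upright in its 19 mm hole, the flange resting on the block's top, with about 2 mm of play.
- pin_grip (a point): Centre of the pin's orange handle, on the pin's axis, 30 mm above the flange's underside, level with the button; z up along the pin, button on the -x face. Handle 24 mm (x) by 22 mm (y), from 5 to 51 mm above the flange's underside. Gripped across x (one finger on the button, one on the opposite face) with 20 N or more, the button is held in flush; gripped across y it is not.
- pin_seat (a point): Centre of the underside of the pin's round flange (29 mm wide, 5 mm thick), on the pin's axis; it rests on the fork's upper ear when the pin is seated. Axes as pin_grip. The pin weighs about 0.15 kg.
- pin_nose (a point): Lower end of the pin, 44 mm below the flange's underside. The shank is 12 mm thick, its last 6 mm taper to 9 mm. Two locking balls, 28 to 33 mm below the flange's underside, stand out to 16 mm across while the button is out and are inside the shank when it is in: only then does the pin pass the holes. Seated, they lie just below the lower ear.
- pin_button (a joint): Travel of the green thumb button (12 mm wide, 18 mm tall, 5 mm proud of the handle), m: 0 = out (balls out, locked), 0.005 = pressed flush (balls in). Spring: about 4 N to start, 8 N fully in.
- marker: Blue felt marker lying on the table, 17 x 134 x 18 mm, origin at the middle of its underside; leave alone.
- carton: Green carton behind the dock, 67 x 99 x 96 mm, origin at the centre of its underside; leave alone. (A tin also stands behind, out of the way.)
- card_cabinet: Grey drawer cabinet with a green cash box on it, fixed: keep clear of it. Origin at the centre of its underside, front towards the robot (-x). 268 mm wide (y); body from 113 mm before the origin to 137 mm behind it, 226 mm high; the top drawer stands open, its front 168 mm and its handle about 205 mm before the origin, 150 to 220 mm above the table.
Things that resemble listed ones, but are neither listed nor needed, are in the scene too. Leave any white look-alike of the part that bears pin_grip alone.

How it is judged (in metres and radians):
On the way, in this order (a step that is already met when the one before it is completed fails the run):
1. the tray is pushed fully home (value of joint tray below 0.002 m), for 0.2 s.
2. the pin is out of its block, over the fork, with its button held in (value of joint pin_button above 0.004 m and horizontal distance between pin_seat and dock_hole below 0.02 m and z of pin_nose in the frame of dock_hole below 0 m), for 0.1 s.
At the end, for the whole second after the job is handed in: The tray is home (within 3 mm), the pin stands upright through fork and tongue with its flange on the upper ear (within 2.5 mm), its button has sprung out (within 1 mm of fully out), and it is let go and at rest (value of joint tray below 0.003 m and z of pin_seat in the frame of dock_hole between -0.003 and 0.0025 m and horizontal distance between pin_seat and dock_hole below 0.015 m and angle between pin_seat's own z axis and vertical below 0.12 rad and value of joint pin_button below 0.001 m and linear speed of pin below 0.02 m/s and contact force between the fingers and pin below 0.1 N); the robot touches nothing.
It fails at once if the pin is forced against the dock, fork or tray (contact forces over 50 N in sum) (contact force between pin and dock above 50 N).
It fails at once if the robot pushes the dock or tray with over 35 N (contact force between any of the arm, the fingers and dock above 35 N).
It fails at once if the marker or the carton is moved more than 30 mm (distance of any of marker, carton from where it was at the start of the episode above 0.03 m).
It also fails if it takes over 72 s, if anything falls off the work surface, if the arm or the gripper's body presses on something with over 40 N, if the wrist force passes 120 N, or if a joint passes its speed limit or range.

## Working session

There is one attempt and no reset: what is moved stays moved. The work goes in short steps, Python scripts to look and compute and a tool call to move; the robot and the scene stay as the last step left them, time stands still between calls to the robot, and variables do not carry over. Pictures are saved under pics/ and viewed, at most 10 in all, crops included, and the job is handed in when it is done.

Besides the shell and the picture viewer there is one more tool, called after ">>>" as name(argument=value, ...) on one line, values as JSON. servo_tool: Moves the arm, as the interface text tells. Its arguments: {"type":"object","properties":{"moves":{"type":"string"},"squeeze":{"type":"number"}},"required":["moves"]}

```bash
mkdir -p pics; ls
python3 - <<'E'
from plant import r, optics
import cv2,pickle
for n in ("scene","top","wrist"):
    d=optics.get_image(n); pickle.dump(d,open(f"pics/{n}.pkl","wb"))
    cv2.imwrite(f"pics/{n}0.png",d["pixels"][:,:,::-1])
    print(n,d["intrinsics"].tolist(),d["k1"],d["pose"].round(3).tolist())
s=r.get_state();print(s["time"],s["tool_pos"],s["ee_rot"],s["opening"],r.grip_depth)
E
```

```text
pics
scene [[481.4810454503584, 0.0, 325.75191785162497], [0.0, 481.4810454503584, 207.7982641785759], [0.0, 0.0, 1.0]] -0.1438189043064957 [[-0.663, -0.568, 0.489, 65.634], [-0.749, 0.509, -0.424, 496.991], [-0.008, -0.647, -0.762, 868.01], [0.0, 0.0, 0.0, 1.0]]
top [[403.75755042320463, 0.0, 320.63566192301676], [0.0, 403.75755042320463, 194.1143040006764], [0.0, 0.0, 1.0]] -0.08589288845927824 [[0.006, -0.989, 0.148, 416.701], [-1.0, -0.003, 0.023, 53.698], [-0.023, -0.148, -0.989, 1101.405], [0.0, 0.0, 0.0, 1.0]]
wrist [[319.4615496680298, 0.0, 315.7041006114272], [0.0, 319.4615496680298, 197.17309579697655], [0.0, 0.0, 1.0]] 0.00490906225526105 [[0.399, -0.882, -0.25, 283.074], [-0.917, -0.384, -0.107, -475.47], [-0.002, 0.272, -0.962, 371.704], [0.0, 0.0, 0.0, 1.0]]
0.15 [ 219.03370713 -504.09163307  230.40513338] [[ 9.17180898e-01  3.98470782e-01 -4.85182018e-04]
 [ 3.98471023e-01 -9.17179456e-01  1.64005273e-03]
 [ 2.08514116e-04 -1.69755601e-03 -9.99998537e-01]] 1.0016077671665065 -18.700000000000003
```

View pics/scene0.png

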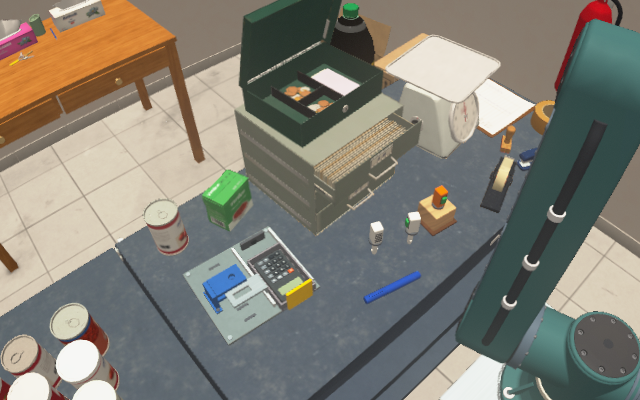

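View pics/top0.png

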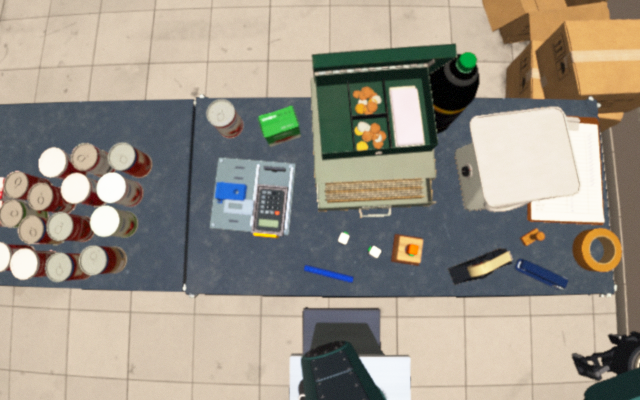

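The scene view shows the dock around (245,285) with the blue fork at (225,287) and the yellow plate at (300,292). The orange pin is in its block at (438,205), with white look-alikes at (377,235) and (412,225). In the top view the dock is at (253,195) and the pin at (409,250).

```bash
cat > h.py <<'E'
import numpy as np,cv2,pickle
def load(n): return pickle.load(open(f"pics/{n}.pkl","rb"))
def ray(d,uv):
    p=cv2.undistortPoints(np.array(uv,float).reshape(-1,1,2),d["intrinsics"],np.array([d["k1"],0,0,0.]))[:,0]
    v=np.c_[p,np.ones(len(p))]@d["pose"][:3,:3].T
    return d["pose"][:3,3],v
def onz(d,uv,z):
    o,v=ray(d,uv); return o+v*((z-o[2])/v[:,2])[:,None]
def proj(d,P):
    T=np.linalg.inv(d["pose"]); rv=cv2.Rodrigues(T[:3,:3])[0]
    return cv2.projectPoints(np.array(P,float).reshape(-1,1,3),rv,T[:3,3],d["intrinsics"],np.array([d["k1"],0,0,0.]))[0][:,0]
def two(d1,a,d2,b):
    o1,v1=ray(d1,[a]);o2,v2=ray(d2,[b]);v1=v1[0];v2=v2[0]
    t=np.linalg.lstsq(np.c_[v1,-v2],o2-o1,rcond=None)[0]
    p,q=o1+t[0]*v1,o2+t[1]*v2
    return (p+q)/2,np.linalg.norm(p-q)
def mask(d,lo,hi,box):
    h=cv2.cvtColor(d["pixels"],cv2.COLOR_RGB2HSV); m=cv2.inRange(h,lo,hi)
    z=np.zeros_like(m);x0,y0,x1,y1=box;z[y0:y1,x0:x1]=m[y0:y1,x0:x1];return z
E
python3 - <<'E'
from h import *
s,t=load("scene"),load("top")
a=cv2.resize(s["pixels"][220:350,175:325],None,fx=2.66,fy=2.66,interpolation=2)
b=cv2.resize(t["pixels"][150:245,205:301],None,fx=4.15,fy=3.64,interpolation=2)
c=cv2.resize(s["pixels"][180:240,365:465],None,fx=4,fy=4,interpolation=2)
b=cv2.resize(b,(400,346));a=cv2.resize(a,(400,346))
e=cv2.resize(t["pixels"][225:265,330:430],None,fx=4,fy=4,interpolation=2)
e=cv2.copyMakeBorder(e,0,80,0,0,0)
cv2.imwrite("pics/c1.png",np.vstack([np.hstack([a,b]),np.hstack([c,e])])[:,:,::-1])
E
```

```text
(no output)
```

View pics/c1.png

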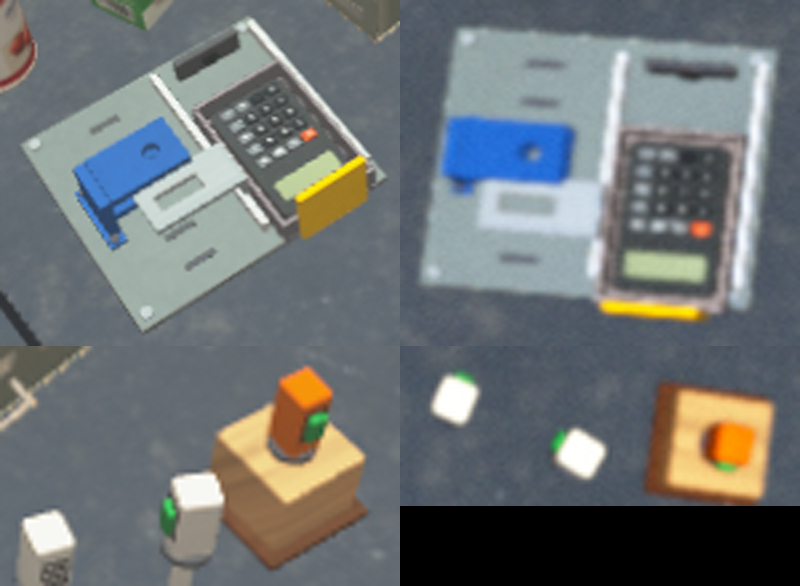

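The crop shows the fork hole clearly: about (232,276) in the scene view and (236,192) in the top view. The tongue and tray are pulled out, and the pin's button faces the robot.

Run:
```python
from h import *
np.set_printoptions(precision=1,suppress=True)
s,t=load("scene"),load("top")
print("hole",onz(s,[(232,276.4)],55)[0],onz(t,[(236.2,192.3)],55)[0],two(s,(232,276.4),t,(236.2,192.3)))
S=onz(s,[(183.2,274.5),(268,226.8),(319.4,287.6),(228.6,344)],8);T=onz(t,[(218.9,158.2),(295.7,163.7),(209.8,228.3)],8)
print(S,T,sep="\n")
def ang(a,b):d=b-a;return np.degrees(np.arctan2(d[1],d[0])),np.hypot(*d[:2])
print([ang(S[1],S[0]),ang(S[2],S[3]),ang(S[3],S[0]),ang(S[2],S[1])],[ang(T[1],T[0]),ang(T[2],T[0])])
# yellow, orange, green
for nm,lo,hi,bs,bt in (("yellow",(20,150,120),(32,255,255),(280,270,320,310),(240,225,290,245)),
  ("orange",(5,180,120),(17,255,255),(425,180,455,212),(400,238,425,260)),
  ("green",(45,100,50),(80,255,255),(430,180,460,215),(400,240,425,265)),
  ("wood",(10,60,120),(22,175,255),(410,190,460,240),(385,230,430,270))):
  for n,d,b in (("s",s,bs),("t",t,bt)):
    m=mask(d,lo,hi,b);c=max(cv2.findContours(m,0,1)[0],key=cv2.contourArea)
    M=cv2.moments(m,True);ap=cv2.approxPolyDP(c,1.5,True)[:,0]
    print(nm,n,M["m10"]/M["m00"],M["m01"]/M["m00"],M["m00"],ap.tolist())
```

```text
hole [577.2 302.9  55. ] [577.8 301.8  55. ] (array([578.2, 302.4,  53.3]), np.float64(0.26402559092327166))
[[680.2 368.5   8. ]
 [662.2 153.9   8. ]
 [464.1 171.3   8. ]
 [484.5 384.8   8. ]]
[[681.9 366.1   8. ]
 [665.9 149.3   8. ]
 [485.  382.8   8. ]]
[(np.float64(85.20958177119743), np.float64(215.32982733272374)), (np.float64(84.52239408676013), np.float64(214.48502880517327)), (np.float64(-4.751171082599531), np.float64(196.2985087609513)), (np.float64(-4.999513323805504), np.float64(198.87219177894357))] [(np.float64(85.76621937932245), np.float64(217.41846052925032)), (np.float64(-4.848880435671506), np.float64(197.57151628314915))]
yellow s 299.1096196868009 293.5480984340045 447.0 [[311, 279], [286, 293], [288, 308], [311, 295]]
yellow t 264.95 234.9125 80.0 [[253, 233], [259, 236], [277, 237], [273, 234]]
orange s 438.22962962962964 196.06666666666666 135.0 [[442, 186], [435, 189], [433, 201], [437, 206], [441, 205], [438, 204], [440, 197], [447, 192]]
orange t 412.1098901098901 248.9120879120879 91.0 [[408, 245], [406, 252], [416, 254], [418, 246]]
green s 443.58620689655174 199.44827586206895 29.0 [[446, 196], [442, 198], [441, 203], [445, 201]]
green t 411.0 255.0 3.0 [[410, 255], [412, 255]]
wood s 435.77884615384613 214.2403846153846 936.0 [[434, 192], [419, 202], [417, 211], [421, 217], [420, 222], [432, 233], [455, 221], [453, 219], [455, 207], [447, 199], [444, 204], [439, 203], [441, 206], [436, 206], [442, 205], [441, 209], [435, 209], [431, 205]]
wood t 408.0719424460432 249.20323741007195 556.0 [[399, 235], [395, 259], [419, 263], [423, 240], [421, 238]]
```

Run:
```python
from h import *
np.set_printoptions(precision=1,suppress=True)
s,t=load("scene"),load("top")
print("yellow top z70 scene",onz(s,[(311,279),(286,293)],70).tolist(),"bottom",onz(s,[(311,295),(288,308)],40).tolist(),"topview",onz(t,[(253,233),(259,236),(277,237),(273,234)],70).tolist())
print("handle",onz(t,[(362,213),(390,213)],185).tolist())
print("wood top",onz(t,[(399,235),(423,240),(419,263),(395,259)],50).tolist())
print("woods",onz(s,[(434,192),(419,202),(432,219),(454,207)],50).tolist())
print("orange top",onz(t,[(408,245),(406,252),(416,254),(418,246)],101).tolist())
print("green/orange two view", two(s,(443.6,199.4),t,(411,255.3)))
print("orange topface s",onz(s,[(442,186),(435,189),(447,192)],101).tolist())
for n,d,(x0,y0,x1,y1),f in (("s",s,(423,180,463,220),10),("t",t,(390,230,430,270),10)):
    a=cv2.resize(d["pixels"][y0:y1,x0:x1],None,fx=f,fy=f,interpolation=2)
    globals()["c"+n]=a
cv2.imwrite("pics/c2.png",np.hstack([cs,ct])[:,:,::-1])
```

```text
yellow top z70 scene [[460.7209420905901, 194.23522283157365, 70.0], [468.5341471825253, 250.0341349648281, 70.0]] bottom [[447.50149968647503, 206.76779387689402, 40.0], [455.05244257772495, 258.6969047841951, 40.0]] topview [[470.0262606960308, 250.89477254746947, 70.0], [462.47722481362956, 235.18209964713938, 70.0], [460.2774445110719, 188.80831414505772, 70.0], [467.85394415998167, 199.24512283364095, 70.0]]
handle [[510.90527627813503, -19.181779797768137, 185.0], [511.0825538858047, -82.95947021666981, 185.0]]
wood top [[467.7064726322367, -125.49866210020122, 50.0], [454.84492178665965, -187.67517420300797, 50.0], [395.81916469487754, -175.8456256342908, 50.0], [406.0020744454784, -114.06035527494637, 50.0]]
woods [[459.2085151002128, -175.4318700827959, 50.000000000000114], [462.2075891187197, -126.30161658011235, 50.000000000000114], [410.07272784442813, -110.3853659732145, 50.0], [399.2107980062778, -174.34133952437077, 50.000000000000114]]
orange top [[440.70408560597275, -138.55507971378833, 101.0], [423.5903212506646, -133.2723965304856, 101.0], [418.72395060141247, -157.8153796781579, 101.0], [438.27081186520854, -163.21174173094118, 101.0]]
green/orange two view (array([ 415.7, -149.3,   80.8]), np.float64(0.5341440375091737))
orange topface s [[434.37844852295194, -160.4364132754268, 101.0], [438.92630736203995, -141.9517219977376, 101.00000000000011], [415.6762685573306, -154.8024377431605, 101.0]]
```

View pics/c2.png

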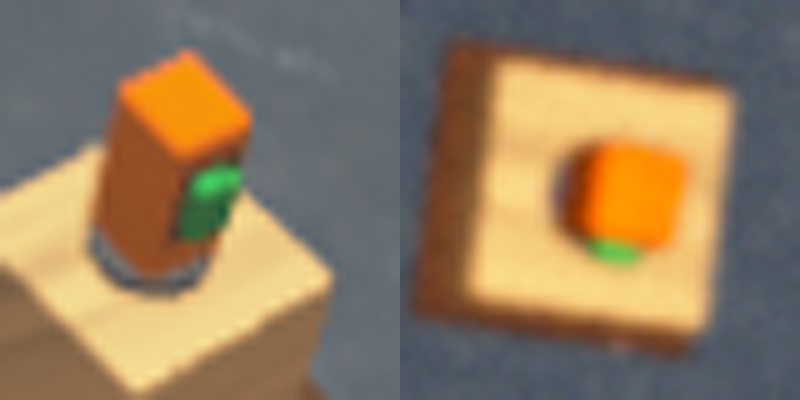

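The crop shows the pin's top face with scene corners at (118,90),(188,52),(250,125),(182,158) in crop pixels. The green button sits on the face towards the robot, so its yaw is roughly -10°.

Run:
```python
from h import *
np.set_printoptions(precision=1,suppress=True)
s,t=load("scene"),load("top")
f=lambda L,x0,y0:[((x+.5)/10-.5+x0,(y+.5)/10-.5+y0) for x,y in L]
for d,L,o in ((s,[(118,90),(188,52),(250,125),(182,158)],(423,180)),(t,[(200,145),(287,152),(272,247),(185,237)],(390,230))):
    P=onz(d,f(L,*o),101);P=P if d is t else P[[0,1,2,3]]
    e=P[0]-P[3]+P[1]-P[2]
    print(P.mean(0),np.degrees(np.arctan2(e[1],e[0])),[np.linalg.norm(P[i]-P[i-1]).round(1) for i in range(4)])
# wood top from scene/top
for d,L,o in ((t,[(95,60),(335,90),(310,330),(68,300)],(390,230)),):
    P=onz(d,f(L,*o),50);e=P[0]-P[3]+P[1]-P[2];print(P.mean(0),np.degrees(np.arctan2(e[1],e[0])))
```

```text
[ 428.  -149.2  101. ] -14.437883980435661 [np.float64(22.7), np.float64(20.6), np.float64(23.9), np.float64(19.0)]
[ 430.8 -151.1  101. ] -10.444627621016584 [np.float64(22.9), np.float64(21.5), np.float64(23.6), np.float64(21.5)]
[ 431.6 -152.7   50. ] -7.440685199797107
```

```bash
cat >> h.py <<'E'
def go(xyz,yaw=None):
    from plant import r
    s=r.get_state();R=s["ee_rot"];p=R.T@(np.array(xyz,float)-s["tool_pos"])
    y0=np.degrees(np.arctan2(R[1,0],R[0,0]));y=y0 if yaw is None else yaw
    print("pos",s["tool_pos"].round(1),"yaw",y0.round(2),"f",s["contact_force"].round(1),"move",(p/500).round(4),"turn",round(-(y-y0)/60,4),"rows",np.linalg.norm(p)/41.7)
E
python3 - <<'E'
from h import *
s,t=load("scene"),load("top")
h=np.array([577.5,302.3]);x=np.array([.9964,-.0846])
for d,p in((s,(242.5,291.4)),(t,(235.5,205.7))):
    q=onz(d,[p],46)[0][:2];print("slot",q,"dx",(q-h)@x,"dy",(q-h)@[.0846,.9964])
go((316,-139,200),83.5)
E
```

```text
slot [540.27087252 304.91936162] dx -37.316700617965864 dy -0.5396522674277
slot [543.21445198 304.52796501] dx -34.3506058886496 dy -0.6806130299217895
pos [ 219.  -504.1  230.4] yaw 23.48 f [-0.5  0.1  0.5] move [ 0.4688 -0.5923  0.0619] turn -1.0003 rows 9.088027744815307
```

>>> servo_tool(moves="0.469 -0.592 0.06 -1 -1;0.469 -0.592 0.06 -1 -1;0.469 -0.592 0.06 -1 -1;0.469 -0.592 0.06 -1 -1;0.469 -0.592 0.06 -1 -1;0.469 -0.592 0.06 -1 -1;0.469 -0.592 0.06 -1 -1;0.469 -0.592 0.06 -1 -1;0.469 -0.592 0.06 -1 -1;0.469 -0.592 0.06 -1 -1", squeeze=40)

```text
time: 0.98
tool_pos: [316.9, -133.4, 200.6]
ee_rot: [[0.103, 0.995, 0.001], [0.995, -0.103, 0.004], [0.004, 0.0, -1.0]]
contact_force: [-0.1, -0.6, -0.5]
opening: 0.001
finger_force: 0.0
```

```bash
python3 -c "
from h import *
go((413,226,150),85.15)"
```

```text
pos [ 316.9 -133.4  200.6] yaw 84.11 f [-0.1 -0.6 -0.5] move [0.7344 0.1174 0.1041] turn -0.0174 rows 9.004512046712279
```

>>> servo_tool(moves="0.73 0.117 0.1 -0.02 -1;0.73 0.117 0.1 -0.02 -1;0.73 0.117 0.1 -0.02 -1;0.73 0.117 0.1 -0.02 -1;0.73 0.117 0.1 -0.02 -1;0.73 0.117 0.1 -0.02 -1;0.73 0.117 0.1 -0.02 -1;0.73 0.117 0.1 -0.02 -1;0.73 0.117 0.1 -0.02 -1;0.73 0.117 0.1 -0.02 -1")

```text
time: 1.82
tool_pos: [415.9, 221.6, 149.0]
ee_rot: [[0.087, 0.996, -0.003], [0.996, -0.087, 0.002], [0.002, -0.003, -1.0]]
contact_force: [-0.0, 0.4, -0.2]
opening: 0.001
finger_force: 0.0
```

>>> servo_tool(moves="0 0 0.2 0 -1;0 0 0.2 0 -1;0 0 0.2 0 -1;0 0 0.2 0 -1;0 0 0.2 0 -1")

```text
time: 2.23
tool_pos: [415.3, 215.6, 50.4]
ee_rot: [[0.093, 0.996, -0.003], [0.996, -0.093, -0.001], [-0.002, -0.002, -1.0]]
contact_force: [-0.1, 0.3, 0.1]
opening: 0.003
finger_force: 0.0
```

```bash
python3 -c "
from h import *
go((443,223.5,48),85.15)"
```

```text
pos [415.3 215.6  50.4] yaw 84.64 f [-0.1  0.3  0.1] move [0.021  0.0538 0.0047] turn -0.0086 rows 0.6946016477206787
```

>>> servo_tool(moves="0.015 0.025 0 0 -1;0.015 0.045 0 0 -1;0.015 0.06 0 0 -1;0.015 0.07 0 0 -1;0.015 0.08 0 0 -1;0.015 0.09 0 0 -1;0.015 0.1 0 0 -1;0.015 0.11 0 0 -1;0.015 0.12 0 0 -1;0.015 0.12 0 0 -1")

```text
time: 3.07
tool_pos: [477.6, 218.1, 51.2]
ee_rot: [[0.093, 0.996, 0.002], [0.996, -0.093, -0.0], [-0.0, 0.002, -1.0]]
contact_force: [-0.2, 0.2, 0.3]
opening: 0.001
finger_force: 0.0
```

Run:
```python
from h import *
from plant import optics
go((443,223.5,48))
t=optics.get_image("top");pickle.dump(t,open("pics/top1.pkl","wb"))
m=mask(t,(100,120,80),(125,255,255),(205,150,265,220))
a=cv2.resize(t["pixels"][150:250,205:305],None,fx=5,fy=5,interpolation=2);cv2.imwrite("pics/c3.png",a[:,:,::-1])
```

```text
pos [477.6 218.1  51.2] yaw 84.66 f [-0.2  0.2  0.3] move [ 0.0044 -0.0699  0.0063] turn -0.0 rows 0.8426563546759536
```

View pics/c3.png

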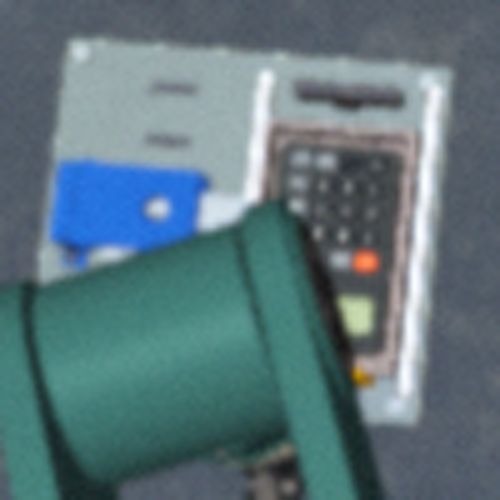

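The tray has slid in, and its tongue is now under the fork (hole at crop (157,209) looks light). I'll continue in small steps up to the stop.

>>> servo_tool(moves="0 0.004 0 0 -1;0 0.008 0 0 -1")

```text
time: 3.28
tool_pos: [479.7, 217.8, 51.0]
ee_rot: [[0.093, 0.996, -0.002], [0.996, -0.093, -0.0], [-0.001, -0.002, -1.0]]
contact_force: [-2.8, 0.3, 0.9]
opening: -0.001
finger_force: 1.6
```

>>> servo_tool(moves="0 0.003 0 0 -1;0 0.006 0 0 -1")

```text
time: 3.45
tool_pos: [482.9, 217.6, 51.0]
ee_rot: [[0.093, 0.996, -0.001], [0.996, -0.093, -0.0], [-0.0, -0.001, -1.0]]
contact_force: [-3.6, 0.7, 0.2]
opening: 0.003
finger_force: 1.6
```

>>> servo_tool(moves="0 0.003 0 0 -1;0 0.003 0 0 -1")

```text
time: 3.62
tool_pos: [484.8, 217.4, 51.0]
ee_rot: [[0.093, 0.996, -0.0], [0.996, -0.093, -0.0], [-0.0, -0.0, -1.0]]
contact_force: [-2.1, -0.5, 0.2]
opening: 0.002
finger_force: 1.1
```

>>> servo_tool(moves="0 0.003 0 0 -1;0 0.003 0 0 -1")

```text
time: 3.78
tool_pos: [486.3, 217.3, 51.1]
ee_rot: [[0.093, 0.996, -0.0], [0.996, -0.093, -0.0], [-0.0, -0.0, -1.0]]
contact_force: [-2.7, -0.0, -0.1]
opening: 0.002
finger_force: 1.2
```

>>> servo_tool(moves="0 0.003 0 0 -1;0 0.003 0 0 -1")

```text
time: 3.95
tool_pos: [486.5, 217.3, 51.0]
ee_rot: [[0.093, 0.996, -0.003], [0.996, -0.093, -0.0], [-0.001, -0.003, -1.0]]
contact_force: [-5.9, 0.5, 2.4]
opening: 0.001
finger_force: 3.0
```

>>> servo_tool(moves="0 0.003 0 0 -1;0 0.003 0 0 -1")

```text
time: 4.12
tool_pos: [486.6, 217.3, 51.1]
ee_rot: [[0.092, 0.996, -0.007], [0.996, -0.092, -0.0], [-0.001, -0.007, -1.0]]
contact_force: [-10.1, 0.1, 4.1]
opening: 0.003
finger_force: 5.1
```

>>> servo_tool(moves="0 0 0 0 -1;0 -0.05 0 0 -1;0 -0.1 0 0 -1;0 -0.1 -0.08 0 0;0 -0.1 -0.16 0 0.5;0 -0.1 -0.22 0 0.5;0 -0.1 -0.22 0 0.5")

```text
time: 4.7
tool_pos: [444.3, 223.3, 170.0]
ee_rot: [[0.093, 0.996, 0.017], [0.996, -0.093, 0.005], [0.007, 0.017, -1.0]]
contact_force: [0.5, 0.2, 0.7]
opening: 0.561
finger_force: 0.0
```

Run:
```python
from h import *
from plant import optics
np.set_printoptions(precision=1,suppress=True)
go((429,-150,170),79)
s=optics.get_image("scene");pickle.dump(s,open("pics/s2.pkl","wb"))
t=optics.get_image("top");pickle.dump(t,open("pics/t2.pkl","wb"))
a=cv2.resize(s["pixels"][255:315,200:260],None,fx=6,fy=6,interpolation=2);b=cv2.resize(t["pixels"][170:230,205:265],None,fx=6,fy=6,interpolation=2)
cv2.imwrite("pics/c4.png",np.hstack([a,b])[:,:,::-1])
```

```text
pos [444.3 223.3 170. ] yaw 84.68 f [0.5 0.2 0.7] move [-0.7  0.  -0. ] turn 0.0947 rows 8.959370626678037
```

View pics/c4.png

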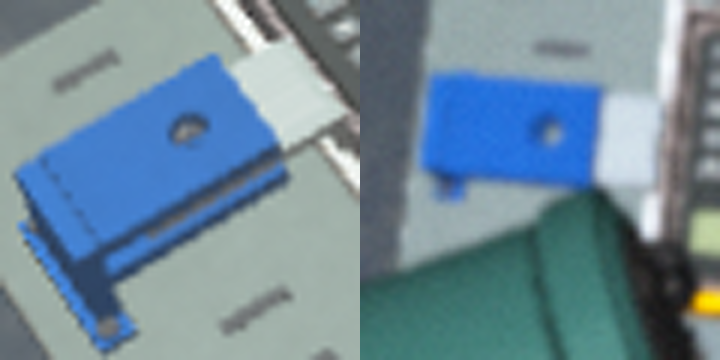

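The tray is home: grey tongue runs under the ear and the hole is bright in its middle, at scene (230.9,276.2) and top (236.2,191.4). The fork face corners are also clear.

>>> servo_tool(moves="-0.7 0 0 0.095 0.5;-0.7 0 0 0.095 0.5;-0.7 0 0 0.095 0.5;-0.7 0 0 0.095 0.5;-0.7 0 0 0.095 0.5;-0.7 0 0 0.095 0.5;-0.7 0 0 0.095 0.5;-0.7 0 0 0.095 0.5;-0.7 0 0 0.095 0.5;-0.7 0 0 0.095 0.5")

```text
time: 5.63
tool_pos: [406.1, -130.4, 159.7]
ee_rot: [[0.197, 0.98, -0.002], [0.98, -0.197, -0.001], [-0.002, -0.002, -1.0]]
contact_force: [-0.3, 0.9, -0.9]
opening: 0.746
finger_force: 0.0
```

Run:
```python
from h import *
from plant import optics
np.set_printoptions(precision=1,suppress=True)
s,t=load("s2"),load("t2")
f=lambda L,x0,y0:[((x+.5)/6-.5+x0,(y+.5)/6-.5+y0) for x,y in L]
print("hole",onz(s,f([(188,130)],200,255),56),onz(t,f([(190,131)],205,170),56))
P=onz(s,f([(15,172),(215,55),(280,150),(85,262)],200,255),56);print(P)
# hole from corners: 22 from tray side
a=(P[1]+P[2])/2;b=(P[0]+P[3])/2;print("from edges",a+(b-a)*22/68,np.linalg.norm(b-a))
go((429,-150,170),79)
w=optics.get_image("wrist");pickle.dump(w,open("pics/w1.pkl","wb"))
cv2.imwrite("pics/w1.png",w["pixels"][:,:,::-1])
print("pred pin top",proj(w,[(429,-150,101)]))
for n,lo,hi in(("or",(5,180,120),(17,255,255)),("gr",(45,100,50),(80,255,255))):
    m=cv2.inRange(cv2.cvtColor(w["pixels"],cv2.COLOR_RGB2HSV),lo,hi);k,l,st,c=cv2.connectedComponentsWithStats(m);print(n,[(st[i].tolist(),c[i]) for i in range(1,k) if st[i][4]>60])
```

```text
hole [[578.3 304.5  56. ]] [[580.  301.6  56. ]]
[[602.9 357.5  56. ]
 [597.  280.5  56. ]
 [551.6 285.9  56. ]
 [558.9 358.6  56. ]]
from edges [576.5 307.4  56. ] 75.08893696678408
pos [ 406.1 -130.4  159.7] yaw 78.61 f [-0.3  0.9 -0.9] move [-0.   0.1 -0. ] turn -0.0064 rows 0.7650163418679224
pred pin top [[354.1 237.8]]
or [([338, 205, 38, 46, 1108], array([355.7, 225.7]))]
gr [([322, 70, 17, 11, 102], array([330.5,  74.9])), ([333, 222, 7, 16, 104], array([336.1, 229.5]))]
```

View pics/w1.png

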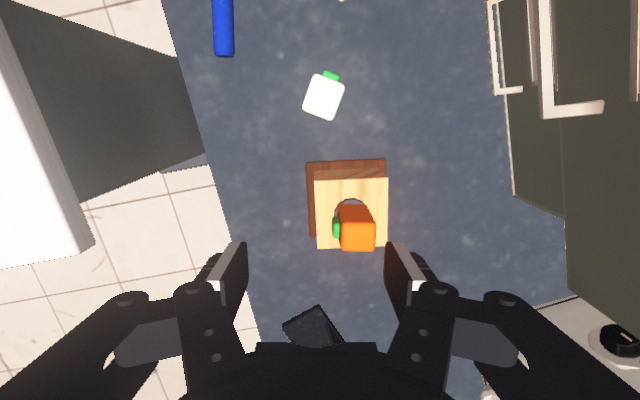

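The wrist view shows the pin's top face centred at about (358,235), square to the fingers, with the button on its left at (336,229). The look-alike is at (323,96).

Run:
```python
from h import *
w=load("w1")
m=cv2.inRange(cv2.cvtColor(w["pixels"],cv2.COLOR_RGB2HSV),(5,180,200),(17,255,255))
k,l,st,c=cv2.connectedComponentsWithStats(m);i=1+st[1:,4].argmax();print(st[i],c[i],cv2.minAreaRect(cv2.findNonZero((l==i).astype('uint8'))))
p=onz(w,[c[i]],101)[0];print(p)
go((*p[:2],110),79)
```

```text
[341 222  35  29 565] [357.64070796 237.04070796] ((358.0, 236.0), (28.0, 34.0), 90.0)
[ 431.43156239 -149.90141588  101.        ]
pos [ 406.3 -128.3  159.7] yaw 78.72 f [-1.3  0.1 -1.2] move [-0.0326  0.0579  0.0994] turn -0.0046 rows 1.4333759482182766
```

>>> servo_tool(moves="-0.033 0.057 0 0 0.5;-0.033 0.057 0.05 0 0.4;-0.033 0.057 0.1 0 0.3;-0.033 0.057 0.1 0 0.3;-0.033 0.057 0.1 0 0.3")

```text
time: 6.1
tool_pos: [430.6, -146.6, 109.2]
ee_rot: [[0.19, 0.982, -0.005], [0.982, -0.19, 0.003], [0.002, -0.005, -1.0]]
contact_force: [-0.4, -0.4, -0.6]
opening: 0.65
finger_force: 0.0
```

Run:
```python
from h import *
from plant import optics,r
w=optics.get_image("wrist");pickle.dump(w,open("pics/w2.pkl","wb"))
m=cv2.inRange(cv2.cvtColor(w["pixels"],cv2.COLOR_RGB2HSV),(5,180,200),(17,255,255))
k,l,st,c=cv2.connectedComponentsWithStats(m);i=1+st[1:,4].argmax();print(st[i],c[i])
p=onz(w,[c[i]],101)[0];print(p,r.get_state()["opening"])
go((430.8,-150,61),79)
```

```text
[297 234  45  40 530] [318.43207547 248.38301887]
[ 432.66636179 -145.97377597  101.        ] 0.6541163793622269
pos [ 431.8 -147.3  111.1] yaw 79.07 f [-0.1 -0.1 -0. ] move [-0.0058 -0.0008  0.1002] turn 0.0011 rows 1.2031880373525616
```

>>> servo_tool(moves="-0.004 0 0.05 0 0.3;-0.004 0 0.1 0 0.3;-0.004 0 0.1 0 0.3;-0.004 0 0.1 0 0.3")

```text
time: 6.48
tool_pos: [431.4, -149.8, 61.8]
ee_rot: [[0.19, 0.982, -0.001], [0.982, -0.19, 0.0], [0.0, -0.001, -1.0]]
contact_force: [0.0, -0.4, 0.8]
opening: 0.648
finger_force: 0.0
```

Run:
```python
from h import *
from plant import optics,r
w=optics.get_image("wrist");t=optics.get_image("top")
a=cv2.resize(w["pixels"][150:400,160:480],(480,375));b=cv2.resize(t["pixels"][225:275,380:440],None,fx=5,fy=5)
b=cv2.copyMakeBorder(b,0,125,0,0,0)
cv2.imwrite("pics/c5.png",np.hstack([a,b])[:,:,::-1]);go((430.8,-150,61),79)
```

```text
pos [ 432.9 -150.7   63.7] yaw 79.01 f [0.4 0.5 0.1] move [ 0.0006 -0.0045  0.0053] turn 0.0002 rows 0.08413876886402519
```

View pics/c5.png

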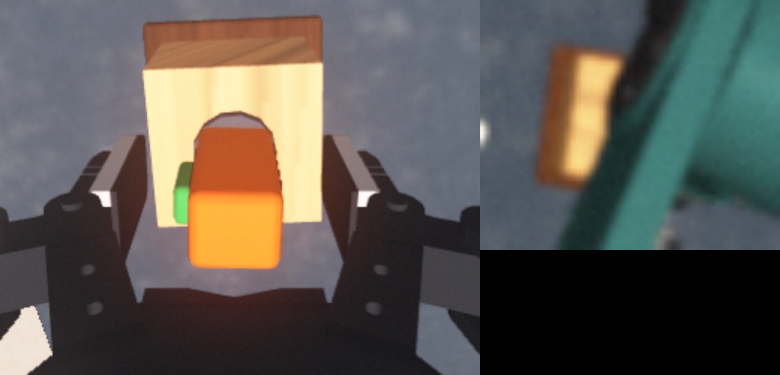

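The wrist view shows the handle centred between the pads at (235,220), with the button facing the left pad. I'll close.

>>> servo_tool(moves="0 0 0.003 0 0;0 0 0.003 0 -0.3;0 0 0.003 0 -0.6;0 0 0.003 0 -0.8;0 0 0.003 0 -0.8;0 0 0.003 0 -0.8;0 0 0.003 0 -0.8", squeeze=45)

```text
time: 7.17
tool_pos: [433.1, -151.0, 61.7]
ee_rot: [[0.191, 0.982, 0.004], [0.982, -0.191, -0.002], [-0.001, 0.004, -1.0]]
contact_force: [2.1, 0.4, 6.1]
opening: 0.278
finger_force: 47.5
```

>>> servo_tool(moves="0 0 0 0 -0.8;0 0 0 0 -0.8;0 0 0 0 -0.8;0 0 0 0 -0.8")

```text
time: 7.5
tool_pos: [433.1, -151.0, 61.7]
ee_rot: [[0.191, 0.982, 0.004], [0.982, -0.191, -0.002], [-0.001, 0.004, -1.0]]
contact_force: [1.8, -0.4, 6.2]
opening: 0.275
finger_force: 47.5
```

>>> servo_tool(moves="0 0 -0.01 0 -0.8;0 0 -0.03 0 -0.8;0 0 -0.06 0 -0.8;0 0 -0.1 0 -0.8;0 0 -0.15 0 -0.8;0 0 -0.2 0 -0.8;0 0 -0.22 0 -0.8;0 0 -0.22 0 -0.8")

```text
time: 8.17
tool_pos: [432.8, -151.1, 173.0]
ee_rot: [[0.191, 0.982, 0.005], [0.982, -0.191, -0.003], [-0.002, 0.006, -1.0]]
contact_force: [-0.1, 0.9, -1.4]
opening: 0.275
finger_force: 46.7
```

Run:
```python
from h import *
go((450,80,165))
go((579,303,165))
```

```text
pos [ 432.8 -151.1  173. ] yaw 78.98 f [-0.1  0.9 -1.4] move [ 0.4602 -0.0547  0.0149] turn -0.0 rows 5.559531148697409
pos [ 432.8 -151.1  173. ] yaw 78.98 f [-0.1  0.9 -1.4] move [0.9473 0.1132 0.0151] turn -0.0 rows 11.440657298051837
```

>>> servo_tool(moves="0.449 -0.114 0 0 -0.8;0.449 -0.114 0 0 -0.8;0.449 -0.114 0 0 -0.8;0.449 -0.114 0 0 -0.8;0.449 -0.114 0 0 -0.8;0.449 -0.114 0 0 -0.8;0.449 -0.114 0 0 -0.8")

```text
time: 8.75
tool_pos: [416.5, 85.0, 167.7]
ee_rot: [[0.185, 0.983, -0.004], [0.983, -0.185, 0.002], [0.001, -0.004, -1.0]]
contact_force: [0.3, -0.5, -2.3]
opening: 0.273
finger_force: 46.6
```

Run:
```python
from h import *
go((579,303,160))
```

```text
pos [416.5  85.  167.7] yaw 79.35 f [ 0.3 -0.5 -2.3] move [0.4886 0.2389 0.0149] turn -0.0 rows 6.524345101560107
```

>>> servo_tool(moves="0.488 0.239 0.015 0 -0.8;0.488 0.239 0.015 0 -0.8;0.488 0.239 0.015 0 -0.8;0.488 0.239 0.015 0 -0.8;0.488 0.239 0.015 0 -0.8;0.488 0.239 0.015 0 -0.8;0.488 0.239 0.015 0 -0.8;0.488 0.239 0.015 0 -0.8;0.488 0.239 0.015 0 -0.8;0.488 0.239 0.015 0 -0.8")

```text
time: 9.58
tool_pos: [581.6, 296.2, 160.3]
ee_rot: [[0.192, 0.981, -0.003], [0.981, -0.192, -0.002], [-0.003, -0.003, -1.0]]
contact_force: [0.1, -0.7, -1.1]
opening: 0.277
finger_force: 46.6
```

Run:
```python
from h import *
from plant import optics
go((579,303,125))
s=optics.get_image("scene");pickle.dump(s,open("pics/s3.pkl","wb"));t=optics.get_image("wrist");pickle.dump(t,open("pics/w3.pkl","wb"))
a=cv2.resize(s["pixels"][220:310,190:280],None,fx=4,fy=4,interpolation=2);b=cv2.resize(t["pixels"][120:400,160:480],None,fx=1.2857,fy=1.2857)
b=cv2.resize(b,(411,360));cv2.imwrite("pics/c6.png",np.hstack([a,b])[:,:,::-1])
```

```text
pos [581.6 296.2 160.3] yaw 78.94 f [ 0.1 -0.7 -1.1] move [ 0.0126 -0.0076  0.0707] turn -0.0 rows 0.8655776084073404
```

View pics/c6.png

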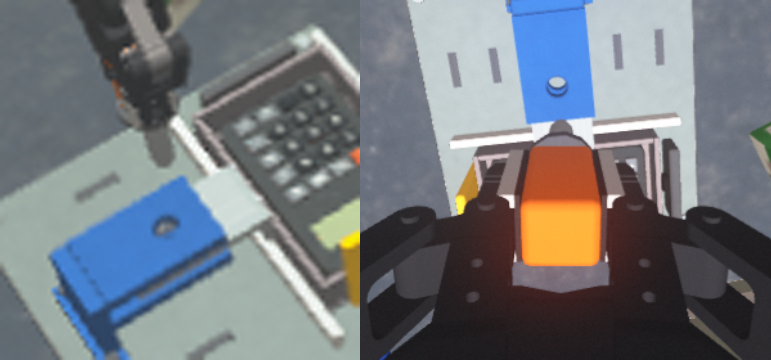

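The wrist view shows the hole (crop (197,84)) and the pin nose (crop (202,125)) together. In the scene view the nose is at crop (160,163), above and behind the hole at (166,226).

Run:
```python
from h import *
np.set_printoptions(precision=1,suppress=True)
s,w=load("s3"),load("w3")
print("wrist pose",w["pose"][:3,3])
for zt in (101,104,107):print("nose w",onz(w,[(317.3,217)],zt),"s",onz(s,[(229.6,260.4)],zt))
print("two nose",two(s,(229.6,260.2),w,(317.3,217)))
print("hole w",onz(w,[(313.4,185.6)],56),"s",onz(s,[(231.1,276.1)],56),two(s,(231.1,276.1),w,(313.4,185.6)))
# ellipse of hole in the wrist view: non-blue region inside fork
h=cv2.cvtColor(w["pixels"],cv2.COLOR_RGB2HSV);m=cv2.inRange(h,(100,120,60),(125,255,255))
c=cv2.findContours(m,cv2.RETR_CCOMP,1);
print([(cv2.boundingRect(q),cv2.contourArea(q)) for q,hh in zip(c[0],c[1][0]) if hh[3]>=0 and cv2.contourArea(q)>20])
```

```text
wrist pose [596.  365.3 302.5]
nose w [[583.1 295.3 101. ]] s [[581.5 296.6 101. ]]
nose w [[583.3 296.3 104. ]] s [[579.4 297.4 104. ]]
nose w [[583.5 297.4 107. ]] s [[577.4 298.2 107. ]]
two nose (array([583. , 295.4,  99.6]), np.float64(1.1070364404114483))
hole w [[582.2 306.2  56. ]] s [[578.4 304.1  56. ]] (array([581.9, 303.7,  50.2]), np.float64(2.0562000222245587))
[((306, 178, 15, 12), 109.0), ((330, 108, 10, 11), 59.0)]
```

>>> servo_tool(moves="0.0155 -0.0045 0.04 0 -0.8;0.0155 -0.0045 0.08 0 -0.8;0.0155 -0.0045 0.08 0 -0.8;0.0155 -0.0045 0.08 0 -0.8;0.0155 -0.0045 0.08 0 -0.8")

```text
time: 10.1
tool_pos: [581.9, 305.0, 123.6]
ee_rot: [[0.192, 0.981, 0.001], [0.981, -0.192, 0.0], [0.001, 0.001, -1.0]]
contact_force: [1.0, 0.1, -1.1]
opening: 0.271
finger_force: 46.6
```

Run:
```python
from h import *
from plant import optics
go((581,304,115))
s=optics.get_image("scene");pickle.dump(s,open("pics/s4.pkl","wb"));t=optics.get_image("wrist");pickle.dump(t,open("pics/w4.pkl","wb"))
a=cv2.resize(s["pixels"][245:305,200:260],None,fx=6,fy=6,interpolation=2);b=cv2.resize(t["pixels"][150:240,270:370],None,fx=4,fy=4,interpolation=2)
cv2.imwrite("pics/c7.png",np.hstack([a,b])[:,:,::-1])
```

```text
pos [581.9 305.  123.6] yaw 78.93 f [ 1.   0.1 -1.1] move [-0.0022 -0.0014  0.0173] turn -0.0 rows 0.2092828532720686
```

View pics/c7.png

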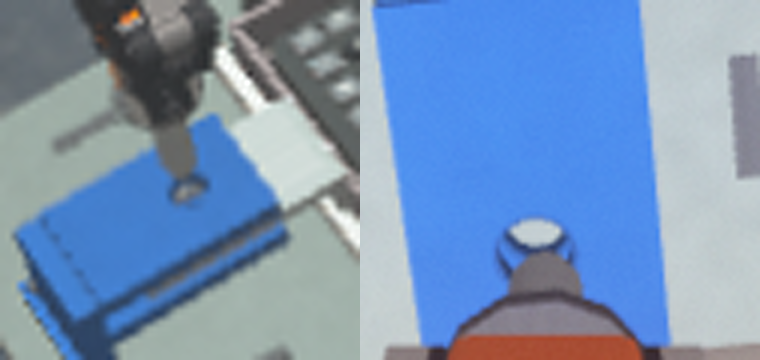

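The last view shows the nose almost over the hole: rim centre near (176,257) in the wrist crop and shank centre column 185, so the pin is about 1.4 mm off to image right. In the scene half, the nose bottom is at (180,176) and the hole at (189,190).

Run:
```python
from h import *
np.set_printoptions(precision=1,suppress=True)
s,w=load("s4"),load("w4")
X=np.array([.192,.981]);Y=np.array([.981,-.192])
f=lambda x,y,k,x0,y0:((x+.5)/k-.5+x0,(y+.5)/k-.5+y0)
h=onz(w,[f(176,257,4,270,150)],56)[0,:2];e=onz(w,[f(185,250,4,270,150)],67.9)[0,:2]-4.5*X
print("wrist hole",h,"nose",e,"tool d",(h-e)@X,(h-e)@Y)
h=onz(s,[f(189,189,6,200,245)],56)[0,:2];e=onz(s,[f(180,176,6,200,245)],67.9)[0,:2]
print("scene hole",h,"nose",e,"tool d",(h-e)@X,(h-e)@Y)
# hole rim in wrist numerically: bright blob + dark rim -> non-blue component
m=cv2.inRange(cv2.cvtColor(w["pixels"],cv2.COLOR_RGB2HSV),(100,120,150),(125,255,255))
print((m[196:220,296:336]>0).astype(int).tolist().__str__().replace("], [","\n").replace(", ",""))
go((581,304,115))
```

```text
wrist hole [581.5 304.7] nose [583.1 305.1] tool d -0.730984204369861 -1.514876908660108
scene hole [578.4 304.1] nose [577.1 306.3] tool d -1.8997261451277636 1.7693879213507937
[[1111111111111111111111111111111111111111
1111111111111111111111111111111111111111
1111111111111111111111111111111111111111
1111111111111111111111111111111111111111
1111111111111111111111111111111111111111
1111111111111111111111111111111111111111
1111111111111111111111111111111111111111
1111111111111111111111111111111111111111
1111111111111111110111111111111111111111
1111111111111100000000111111111111111111
1111111111110000000000001111111111111111
1111111111100000000000000111111111111111
1111111111100000000000000111111111111111
1111111111000000000000000111111111111111
1111111111100000000000000111111111111111
1111111111110000000000001111111111111111
1111111111111000000000011111111111111111
1111111111111110000000001111111111111111
1111111111111110000000000101111111111111
1111111110111110000000000001111111111111
1111111110011000000000000001111111111111
1111111111000000000000000000111111111111
1111111111100000000000000000011111111111
1111111111100000000000000000011111111111]]
pos [582.5 305.5 124.5] yaw 78.94 f [ 0.5 -0.1 -0.8] move [-0. -0.  0.] turn -0.0 rows 0.23465335738857968
```

>>> servo_tool(moves="-0.001 -0.0028 0 0 -0.8;-0.001 -0.0028 0.01 0 -0.8;-0.001 -0.0028 0.018 0 -0.8;-0.001 -0.0028 0.018 0 -0.8")

```text
time: 10.53
tool_pos: [579.5, 305.1, 112.0]
ee_rot: [[0.191, 0.982, -0.002], [0.982, -0.191, -0.001], [-0.001, -0.002, -1.0]]
contact_force: [-1.0, 0.0, -2.1]
opening: 0.275
finger_force: 46.6
```

>>> servo_tool(moves="0 0 0.003 0 -0.8;0 0 0.006 0 -0.8;0 0 0.006 0 -0.8")

```text
time: 10.78
tool_pos: [580.0, 305.3, 109.7]
ee_rot: [[0.191, 0.982, -0.001], [0.982, -0.191, -0.0], [-0.001, -0.001, -1.0]]
contact_force: [0.3, -0.1, -0.9]
opening: 0.273
finger_force: 46.6
```

>>> servo_tool(moves="0 0 0.003 0 -0.8;0 0 0.006 0 -0.8;0 0 0.006 0 -0.8")

```text
time: 11.03
tool_pos: [580.0, 305.3, 106.8]
ee_rot: [[0.191, 0.982, -0.001], [0.982, -0.191, -0.0], [-0.0, -0.0, -1.0]]
contact_force: [0.1, -0.7, -1.6]
opening: 0.277
finger_force: 46.6
```

>>> servo_tool(moves="0 0 0.003 0 -0.8;0 0 0.006 0 -0.8;0 0 0.006 0 -0.8")

```text
time: 11.28
tool_pos: [580.2, 305.2, 104.0]
ee_rot: [[0.191, 0.982, 0.0], [0.982, -0.191, -0.0], [-0.0, 0.0, -1.0]]
contact_force: [-0.2, -0.5, -0.5]
opening: 0.278
finger_force: 46.6
```

>>> servo_tool(moves="0 0 0.003 0 -0.8;0 0 0.006 0 -0.8;0 0 0.006 0 -0.8")

```text
time: 11.53
tool_pos: [580.2, 305.2, 101.0]
ee_rot: [[0.191, 0.982, 0.0], [0.982, -0.191, -0.0], [-0.0, 0.0, -1.0]]
contact_force: [0.7, -0.4, -1.8]
opening: 0.276
finger_force: 46.7
```

>>> servo_tool(moves="0 0 0.003 0 -0.8;0 0 0.005 0 -0.8;0 0 0.005 0 -0.8")

```text
time: 11.78
tool_pos: [580.3, 305.3, 98.6]
ee_rot: [[0.191, 0.982, 0.0], [0.982, -0.191, -0.0], [-0.0, 0.0, -1.0]]
contact_force: [-0.2, -1.0, -1.9]
opening: 0.278
finger_force: 46.7
```

>>> servo_tool(moves="0 0 0.003 0 -0.8;0 0 0.006 0 -0.8;0 0 0.006 0 -0.8")

```text
time: 12.03
tool_pos: [580.2, 305.3, 95.5]
ee_rot: [[0.191, 0.982, 0.0], [0.982, -0.191, -0.0], [-0.0, 0.0, -1.0]]
contact_force: [1.9, -0.6, -0.7]
opening: 0.274
finger_force: 46.7
```

>>> servo_tool(moves="0 0 0.003 0 -0.8;0 0 0.006 0 -0.8;0 0 0.006 0 -0.8")

```text
time: 12.28
tool_pos: [580.2, 305.3, 92.4]
ee_rot: [[0.191, 0.982, 0.0], [0.982, -0.191, -0.0], [-0.0, 0.0, -1.0]]
contact_force: [1.0, -1.5, -0.6]
opening: 0.277
finger_force: 46.7
```

>>> servo_tool(moves="0 0 0.003 0 -0.8;0 0 0.006 0 -0.8;0 0 0.006 0 -0.8")

```text
time: 12.53
tool_pos: [580.2, 305.3, 89.5]
ee_rot: [[0.191, 0.982, 0.0], [0.982, -0.191, -0.0], [-0.0, 0.0, -1.0]]
contact_force: [1.8, -1.7, -0.3]
opening: 0.276
finger_force: 46.7
```

>>> servo_tool(moves="-0.0006 0.0008 0.003 0 -0.8;-0.0006 0.0008 0.006 0 -0.8;-0.0006 0.0008 0.006 0 -0.8")

```text
time: 12.78
tool_pos: [580.2, 305.1, 86.1]
ee_rot: [[0.191, 0.982, -0.001], [0.982, -0.191, -0.0], [-0.0, -0.001, -1.0]]
contact_force: [1.0, 0.2, -0.4]
opening: 0.275
finger_force: 46.8
```

>>> servo_tool(moves="0 0 0.004 0 -0.8;0 0 0.008 0 -0.8;0 0 0.008 0 -0.8")

```text
time: 13.03
tool_pos: [580.2, 305.0, 82.1]
ee_rot: [[0.191, 0.982, -0.001], [0.982, -0.191, -0.0], [-0.0, -0.001, -1.0]]
contact_force: [0.9, 0.2, -1.4]
opening: 0.275
finger_force: 46.8
```

>>> servo_tool(moves="0 0 0.004 0 -0.8;0 0 0.008 0 -0.8;0 0 0.008 0 -0.8")

```text
time: 13.28
tool_pos: [580.2, 305.0, 78.1]
ee_rot: [[0.191, 0.982, -0.001], [0.982, -0.191, -0.0], [-0.001, -0.001, -1.0]]
contact_force: [-0.2, -0.1, -1.9]
opening: 0.283
finger_force: 46.7
```

>>> servo_tool(moves="0 0 0.004 0 -0.8;0 0 0.008 0 -0.8;0 0 0.008 0 -0.8")

```text
time: 13.53
tool_pos: [580.2, 304.9, 74.1]
ee_rot: [[0.191, 0.982, -0.001], [0.982, -0.191, -0.0], [-0.001, -0.001, -1.0]]
contact_force: [0.1, -0.1, -1.6]
opening: 0.273
finger_force: 46.7
```

>>> servo_tool(moves="0 0 0.003 0 -0.8;0 0 0.006 0 -0.8;0 0 0.006 0 -0.8")

```text
time: 13.78
tool_pos: [580.3, 304.9, 71.3]
ee_rot: [[0.191, 0.982, -0.001], [0.982, -0.191, -0.0], [-0.0, -0.001, -1.0]]
contact_force: [0.5, -0.1, -1.0]
opening: 0.273
finger_force: 46.7
```

>>> servo_tool(moves="0 0 0.003 0 -0.8;0 0 0.004 0 -0.8;0 0 0.004 0 -0.8")

```text
time: 14.03
tool_pos: [580.3, 305.0, 69.5]
ee_rot: [[0.191, 0.982, -0.0], [0.982, -0.191, -0.0], [-0.0, -0.0, -1.0]]
contact_force: [0.1, -0.6, -0.4]
opening: 0.273
finger_force: 46.7
```

>>> servo_tool(moves="0 0 0.002 0 -0.8;0 0 0.003 0 -0.8;0 0 0.003 0 -0.8")

```text
time: 14.28
tool_pos: [580.4, 305.0, 68.1]
ee_rot: [[0.191, 0.982, -0.0], [0.982, -0.191, -0.0], [-0.0, -0.0, -1.0]]
contact_force: [0.7, -0.1, -1.4]
opening: 0.276
finger_force: 46.7
```

>>> servo_tool(moves="0 0 0.002 0 -0.8;0 0 0.002 0 -0.8;0 0 0.002 0 -0.8")

```text
time: 14.53
tool_pos: [580.6, 305.1, 67.8]
ee_rot: [[0.191, 0.982, 0.001], [0.982, -0.191, 0.0], [0.0, 0.001, -1.0]]
contact_force: [-0.6, -0.0, 0.9]
opening: 0.272
finger_force: 46.8
```

>>> servo_tool(moves="0 0 0.002 0 -0.8;0 0 0.002 0 -0.8;0 0 0.002 0 -0.8")

```text
time: 14.78
tool_pos: [580.6, 305.1, 67.8]
ee_rot: [[0.191, 0.982, 0.001], [0.982, -0.191, 0.0], [0.0, 0.001, -1.0]]
contact_force: [-2.9, -2.0, 5.1]
opening: 0.274
finger_force: 47.5
```

>>> servo_tool(moves="0 0 0 0 -0.3;0 0 0 0 0;0 0 0 0 0.2;0 0 0 0 0.2;0 0 0 0 0.2;0 0 0 0 0.2")

```text
time: 15.28
tool_pos: [580.6, 304.9, 65.9]
ee_rot: [[0.191, 0.982, -0.0], [0.982, -0.191, -0.0], [-0.0, -0.0, -1.0]]
contact_force: [0.0, 0.4, 0.5]
opening: 0.602
finger_force: 0.0
```

>>> servo_tool(moves="0 0 -0.02 0 0.2;0 0 -0.06 0 0.2;0 0 -0.12 0 0.2;0 0 -0.2 0 0.2;0 0 -0.26 0 0.2;0 0 -0.26 0 0.2;0 0 -0.26 0 0.2")

```text
time: 15.87
tool_pos: [582.1, 305.7, 201.1]
ee_rot: [[0.191, 0.982, 0.008], [0.982, -0.191, 0.003], [0.004, 0.007, -1.0]]
contact_force: [0.3, 0.8, 0.0]
opening: 0.603
finger_force: 0.0
```

Run:
```python
from h import *
from plant import optics
np.set_printoptions(precision=1,suppress=True)
go((580,305,68))
w=optics.get_image("wrist");s=optics.get_image("scene")
for n,d in (("w",w),("s",s)):
  for c,lo,hi in(("or",(4,170,80),(18,255,255)),("gr",(45,100,50),(80,255,255)),("ye",(20,150,120),(32,255,255))):
    m=cv2.inRange(cv2.cvtColor(d["pixels"],cv2.COLOR_RGB2HSV),lo,hi);k,l,st,cc=cv2.connectedComponentsWithStats(m)
    print(n,c,[(st[i].tolist(),cc[i]) for i in range(1,k) if st[i][4]>15 and (n=="w" or (200<cc[i][0]<330 and 230<cc[i][1]<320))])
# predicted: seated pin top, bottom of handle, button; plate top edge at home
h=np.array([580.5,305,0]);X=np.array([.982,-.191,0]);Y=np.array([.191,.982,0])
P=[h+(0,0,107),h+(0,0,61)]+[h-X*k+(0,0,86) for k in(12,17)]+[h+a*X*12+b*Y*11+(0,0,107) for a in(-1,1) for b in(-1,1)]
print(proj(w,P),proj(s,P),sep="\n")
```

```text
pos [582.1 305.7 201.1] yaw 78.98 f [0.3 0.8 0. ] move [-0.  -0.   0.3] turn -0.0 rows 3.193102886629749
w or [([300, 189, 30, 26, 176], array([314.3, 198. ])), ([315, 276, 7, 4, 18], array([317.9, 277. ]))]
w gr [([294, 192, 5, 14, 66], array([296.1, 198.3])), ([447, 196, 141, 132, 8501], array([524.6, 264.6])), ([490, 212, 9, 11, 51], array([493.5, 217.5]))]
w ye [([303, 194, 24, 11, 208], array([314.7, 198.1])), ([254, 297, 9, 19, 92], array([257.1, 307.3]))]
s or [([221, 257, 16, 23, 146], array([227.3, 264.9]))]
s gr [([228, 269, 7, 8, 40], array([231.1, 272.4]))]
s ye [([275, 266, 27, 30, 454], array([288.4, 280.5]))]
[[312.3 203.7]
 [312.5 189.2]
 [298.  196.5]
 [292.  196.5]
 [297.  217.3]
 [296.5 189.9]
 [327.8 217.2]
 [328.1 189.8]]
[[225.8 261.4]
 [229.7 274.3]
 [230.  271.9]
 [231.1 273.8]
 [233.5 263.5]
 [222.9 268.3]
 [228.6 254.5]
 [218.1 259.3]]
```

```bash
python3 -c "
from plant import r
print(r.hand_in())"
```

```text
the job is handed in; nothing more can be done
None
```

The job is handed in at about 16 s: the tray was pushed home and the pin seated in the fork and released upright. The final images fit a seated pin with its button out, but the judge gave no verdict.

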